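# Refill the spring-loaded plug magazine

## Task

Fill the screw-plug magazine on the bench: take the two flanged screw plugs that stand loose on the bench and, one after the other, set each on the magazine's entry, collar down, and push it in along the channel past the two sprung retaining lips until they snap shut behind it and hold it when you let go. Go by feel: the second plug fills the magazine and there is barely any travel left behind the lips, so push gently and do not ram the plugs against the end; leave the other things on the bench where they are.

Things in the scene. Friction and masses are not known exactly. Their poses are not given: they have to be found in the camera images.
- magazine: bed plate of the magazine (226 x 84 mm, 5 mm thick, screwed to the bench), origin on the bench, z up. The magazine proper, an aluminium and steel cassette, is clamped on it in slots along x: it may sit up to 6 mm further in (+x) or out than stated here, unmeasured. Plugs slide thread up along the channel (y = 0, towards +x) on the cassette's floor, z = 8 mm. It holds three; one is in
- magazine_entry (a point): cassette floor, middle of the open entry, 44 mm in front (-x) of the lips' tips as nominally clamped: a plug set down here stands clear of everything. Axes as body magazine. Low guides (9 mm high) either side narrow from 50 mm apart at the outer end to 30.5 mm at 10 mm beyond this point (+x)
- magazine_lips (a point): cassette floor, nominally (6 mm either way in x) midway between the lips' tips. The lips are two steel sprung pawls, 9 mm high (pivot screws 13.7 mm), tips 21 mm apart. A collar pushed in (+x) swings them in and aside (about 6 N more push until the plug's axis is 4 mm past the tips); the push drops as they snap shut behind it, axis 10 mm past the tips; then they lock
- magazine_home (a point): cassette floor, nominally (6 mm either way in x) where the axis of the plug held by the lips rests, 10 mm past their tips; those before it 28 and 56 mm further in. A spring follower presses the row back (-x): 5 N with one plug in, 80 N/m more. With three in, its hard end comes about 2 mm further. About 20 N passes the lips; over 14 N between the two plugs is ramming
- magazine_rail (a point): cassette floor on the channel's axis, nominally (6 mm either way in x) where the rails start, 8 mm past the lips' tips. Rail walls 29.5 mm apart; overhangs 20.5 mm apart hold the collar down, underside 11.5 mm, top 14 mm over the floor (lead-in from 4 mm before). Only the follower (19 mm) and the end block at the far end (26 mm) stand higher
- plug_1: a plain steel flanged screw plug standing on its collar, thread up: round collar 28 mm across and 10 mm high, above it a threaded shank 17 mm in diameter up to 36 mm; 90 g; origin at the centre of the collar's underside, z along the shank. Loose on the bench, to be loaded (in either order); gripped by the thread, it leans or slips back 1 to 4 mm in the fingers under the push
- plug_2: a plain steel flanged screw plug standing on its collar, thread up: round collar 28 mm across and 10 mm high, above it a threaded shank 17 mm in diameter up to 36 mm; 90 g; origin at the centre of the collar's underside, z along the shank. Loose on the bench, to be loaded (in either order); gripped by the thread, it leans or slips back 1 to 4 mm in the fingers under the push
- nipple: brass double nipple 22 x 32 x 19 mm lying on the bench, to be left alone; origin at the centre of its underside
- elbow: black and blue push-in elbow 52 x 38 x 18 mm lying on the bench, to be left alone; origin at the centre of its underside
- ptfe_roll: white roll of thread tape, 52 mm across, 13 mm high, lying flat, to be left alone; origin at the centre of its underside
Things that resemble listed ones, but are neither listed nor needed, are in the scene too. What is shaped like the plug_2 but orange or pink is not meant.

How it is judged:
On the way, in this order (a step that is already met when the one before it is completed fails the run):
1. one loose plug has been pushed past the lips and is held by them, let go (((x of plug_1 in the frame of magazine between 0.001 and 0.048 m and y of plug_1 in the frame of magazine between -0.004 and 0.004 m and z of plug_1 in the frame of magazine below 0.0115 m and angle between plug_1's own z axis and vertical below 0.15 rad and contact force between the fingers and plug_1 below 0.1 N) or (x of plug_2 in the frame of magazine between 0.001 and 0.048 m and y of plug_2 in the frame of magazine between -0.004 and 0.004 m and z of plug_2 in the frame of magazine below 0.0115 m and angle between plug_2's own z axis and vertical below 0.15 rad and contact force between the fingers and plug_2 below 0.1 N))), for 0.2 s.
2. the other plug is past the lips too and held by them, let go (x of plug_1 in the frame of magazine between 0.001 and 0.048 m and y of plug_1 in the frame of magazine between -0.004 and 0.004 m and z of each of plug_1, plug_2 in the frame of magazine below 0.0115 m and angle between each of plug_1, plug_2's own z axis and vertical below 0.15 rad and contact force between the fingers and plug_1 below 0.1 N and x of plug_2 in the frame of magazine between 0.001 and 0.048 m and y of plug_2 in the frame of magazine between -0.004 and 0.004 m and contact force between the fingers and plug_2 below 0.1 N), for 0.2 s.
At the end, for the whole second after the job is handed in: both loose plugs stand upright in the channel, held behind the retaining lips: their axes 1 to 48 mm beyond the lips' nominal place, within 4 mm of the channel's axis and down on the cassette's floor (within 3.5 mm); at rest and let go (all of step 2 and linear speed of each of plug_1, plug_2 below 0.02 m/s); the robot touches nothing.
It fails at once if the row is rammed against the magazine's end: more than 14 N between the two plugs while the fingers touch one (contact force between plug_1 and plug_2 above 14 N and (contact force between the fingers and plug_1 above 1 N or contact force between the fingers and plug_2 above 1 N)).
It fails at once if the nipple, the elbow or the tape roll is moved more than 20 mm (distance of any of nipple, elbow, ptfe_roll from where it was at the start of the episode above 0.02 m).
It also fails if it takes over 72 s, if anything falls off the work surface, if the arm or the gripper's body presses on something with over 40 N, if the wrist force passes 120 N, or if a joint passes its speed limit or range.

## Robot

A 7-joint arm with a two-finger parallel gripper is mounted at the origin on the work surface; the furniture and walls round the work are solid. World frame = base frame: x ahead of the robot, y to its left, z up, the work surface at z = 0. Lengths are in m, angles in rad, forces in N, time in s.
With the tool pointing down it reaches from about 0.4 to 0.875 m from the base axis. Payload 19.3 kg.
Tool frame: the origin (TCP) lies at the very end of the fingers, on their centre line; the grasp point (between the pads) lies 19 mm behind it; z points along the fingers, y is the line along which they close (so a half turn about z gives the same grasp; the last joint's range is limited). The gripper opens to 85 mm and grips with 20 to 120 N. Pads are 22 mm wide; open, the fingers measure 114 mm over their backs; the gripper's body (76 mm by 85 mm) begins 54 mm behind the grasp point. The pads swing forward as they close: fully open they stand 13 mm farther back than shut.
Start: joints at [-1.241, 0.521, -0.036, 1.599, 0.021, 1.021, -0.113], TCP at [0.243, 0.576, 0.231] pointing down, gripper open.
Joint ranges: [-2.91, 2.91], [-0.3, 2.13], [-1.5, 1.42], [0.17, 2.43], [-1.26, 4.41], [0.16, 1.93], [-2.52, 2.52]. Speed limits (rad/s): [1.89, 1.89, 2.39, 2.39, 3.01, 3.01, 3.01].

## Interface

Orientations are given as [roll, pitch, yaw] about the fixed x, y, z axes, in that order (R = Rz(yaw) Ry(pitch) Rx(roll)).
In Python, from workcell import bot gives the robot as it stands.
- The arm moves only by the tool carry_out, never from a script. Its argument "rows" is a list that holds one entry, the list of rows, each a list of 4 numbers: the shift along the tool's x, y, z in m, then the turn about the tool's z in degrees. In form: [[[x, y, z, twist], ...]]. A call has 1 to 12 rows; each row is the pose to reach, as a shift and turn from the pose commanded when the call began, along the tool's axes at that moment; what a row does not reach only later rows make up. A row lasts 1/12 s, in which the tool goes at most 41.7 mm and 7.16 degrees, less where a joint would pass 70% of its speed; a pose out of reach is approached as far as the arm can. A call with a gripper value outside its range is refused whole. "grip" is the finger opening in m, from 0 to 0.0854, set as the call begins (left out, the last holds). The fingers move at their own pace and stop on an object; "grip_force" is the grip in N (left out, the last holds). Time passes only in rows, so rows that repeat a pose let the fingers close. It gives the time, the measured TCP pose, the force, the opening and the grip force at its end, in the units of the state.
- bot.observe(): the state, without advancing time (a new reading comes with each control period).
- bot.grab_frame(name): name is "scene" or "top" or "wrist"; returns a dict with "pixels" (384x512x3 uint8, red, green, blue), "K" (3x3 intrinsics, pixels), "pose" (4x4, takes a point from camera to world coordinates). Camera axes: x right, y down, z forward; pixel columns grow to the right and rows downward; lengths in m; the calibration is good to about 2 mm. A picture is of the moment at which its call begins. There is no depth.
- bot.job_done(): hands the job in; it is judged then, once.
Trained networks look in a picture, given as the dict that the camera call returned (one of the last four; its "shot" number tells which), for a name from the list of things; names that differ only in an ending like _2 or _b are one class to them, and where a whole thing is asked for, a point or a joint stands for the part that bears it (a point fixed in the world has none). Each returns a list of dicts, best first, with "conf" (0 to 1); they miss things now and then, are a little off and sometimes report something else, mostly with a low value. They report only what shows in the picture. A call takes as long as a camera call. They do not tell look-alikes from the thing itself.
- bot.look_for(picture, label): "position" ([column, row] in pixels, amid what is visible of it).
- bot.regions_of(picture, label): "region" (384x512 bool, what is visible of it) and "position" ([column, row] in pixels, amid what is visible of it).
- bot.spot_point(picture, label): "position" ([column, row] in pixels: a listed point, or the origin of a listed thing).
The state is a dict: "clock": time; "qpos": joint angles; "qd": joint speeds; "joint_efforts": joint torques, N m; "position": TCP position; "tool_rot": TCP orientation; "force": force on the tool from outside, world axes, zero at the start; "moment": the same for the moment, N m; "grip_width": finger opening in m; "finger_force": force on a finger pad.
Only numpy, scipy, OpenCV 4.12 (cv2) and the standard library are available. Lean on these libraries where they do the work, as an engineer would, in place of code of your own. Each camera call takes 0.05 s, during which the arm holds its last target. There are 200 camera calls.

## Working session

There is one attempt and no reset: what is moved stays moved. The work goes in short steps, Python scripts to look and compute and a tool call to move; the robot and the scene stay as the last step left them, time stands still between calls to the robot, and variables do not carry over. Pictures are saved under pics/ and viewed, at most 10 in all, crops included, and the job is handed in when it is done.

Besides the shell and the picture viewer there is one more tool, called after "Request:" as name(argument=value, ...) on one line, values as JSON. carry_out: Moves the arm, as the interface text tells. Its arguments: {"type":"object","properties":{"rows":{"type":"array","items":{"type":"array","items":{"type":"array","items":{"type":"number"}}}},"grip":{"type":"number"},"grip_force":{"type":"number"}},"required":["rows"]}

```bash
mkdir -p pics; cat > h.py <<'E'
import numpy as np, cv2
from workcell import bot
def ray(f,p,z):
    K=np.array(f["K"]);T=np.array(f["pose"])
    d=T[:3,:3]@np.linalg.solve(K,np.array([p[0],p[1],1.]));o=T[:3,3]
    return o+d*(z-o[2])/d[2]
def proj(f,P):
    K=np.array(f["K"]);T=np.array(f["pose"])
    c=T[:3,:3].T@(np.array(P)-T[:3,3]);u=K@c;return u[:2]/u[2]
def save(f,n,crop=None,s=1):
    im=f["pixels"][...,::-1]
    if crop: im=im[crop[1]:crop[3],crop[0]:crop[2]]
    cv2.imwrite("pics/"+n,cv2.resize(im,None,fx=s,fy=s,interpolation=cv2.INTER_CUBIC))
E
python3 - <<'E'
from h import *
s=bot.observe();print({k:np.round(v,3) for k,v in s.items()})
fs={n:bot.grab_frame(n) for n in("scene","top")}
for n,f in fs.items():
    print(n,np.round(f["pose"],3).tolist(),np.round(f["K"],0).tolist())
    for l in("plug_1","magazine","magazine_entry","magazine_lips","magazine_home","magazine_rail","nipple","elbow","ptfe_roll"):
        z={"magazine":0,"plug_1":0}.get(l,.008 if "magazine_" in l else 0)
        for d in bot.spot_point(f,l):
            print(l,round(d["conf"],2),np.round(d["position"],1),np.round(ray(f,d["position"],z),4))
im=np.hstack([fs[n]["pixels"] for n in fs])[...,::-1]
cv2.imwrite("pics/a.png",cv2.resize(im,(800,300),interpolation=cv2.INTER_AREA))
save(fs["top"],"top.png",None,1.5)
E
```

```text
{'clock': np.float64(0.0), 'qpos': array([-1.241,  0.522, -0.036,  1.6  ,  0.021,  1.021, -0.113]), 'qd': array([-0.   ,  0.001, -0.001, -0.001,  0.002, -0.   , -0.   ]), 'joint_efforts': array([ 1.0000e-03, -9.2711e+01,  1.9800e+00, -3.6991e+01,  1.8000e-02,
        8.0000e-03,  0.0000e+00]), 'position': array([0.243, 0.575, 0.231]), 'tool_rot': array([-3.14 ,  0.   ,  2.742]), 'force': array([-0.005, -0.47 ,  0.399]), 'moment': array([ 0.005, -0.043, -0.024]), 'finger_force': np.float64(0.0), 'grip_width': np.float64(0.085)}
scene [[0.485, -0.39, 0.783, -0.267], [-0.874, -0.203, 0.441, -0.386], [-0.013, -0.898, -0.439, 0.488], [0.0, 0.0, 0.0, 1.0]] [[456.0, 0.0, 256.0], [0.0, 456.0, 192.0], [0.0, 0.0, 1.0]]
plug_1 0.69 [185.2 185.1] [0.5543 0.2807 0.    ]
plug_1 0.62 [172.3 218.2] [0.4034 0.2024 0.    ]
plug_1 0.62 [180.3 201.6] [ 0.4754  0.2357 -0.    ]
plug_1 0.51 [303.6 219.4] [ 0.5315 -0.0536  0.    ]
plug_1 0.49 [208.7 195.7] [0.5319 0.194  0.    ]
plug_1 0.39 [185.  169.1] [0.637  0.3436 0.    ]
plug_1 0.17 [250.4 217. ] [0.4874 0.0535 0.    ]
magazine 0.57 [251.3 217.8] [0.4
[... 1081 characters left out ...]
349 0.3562 0.    ]
plug_1 0.55 [187.5 231.1] [0.407 0.218 0.   ]
plug_1 0.49 [164.4 176.8] [0.5359 0.279  0.    ]
plug_1 0.43 [305.  182.4] [ 0.5321 -0.0602  0.    ]
plug_1 0.4 [195.1 176.4] [0.539  0.2048 0.    ]
magazine 0.73 [259.3 196.4] [0.4952 0.0486 0.    ]
magazine_entry 0.97 [265.9 214.9] [0.4511 0.0317 0.008 ]
magazine_lips 0.56 [257.2 199.4] [0.4874 0.0535 0.008 ]
magazine_home 0.82 [261.8 191.5] [0.5066 0.043  0.008 ]
magazine_rail 0.68 [257.  199.2] [0.4878 0.054  0.008 ]
magazine_rail 0.66 [195.8 146.9] [0.6096 0.2048 0.008 ]
nipple 0.63 [373.5 219.1] [ 0.4489 -0.2252  0.    ]
elbow 0.58 [363.5 186.6] [ 0.526  -0.2005  0.    ]
ptfe_roll 0.71 [197.  146.1] [0.6129 0.203  0.    ]
```

View pics/top.png

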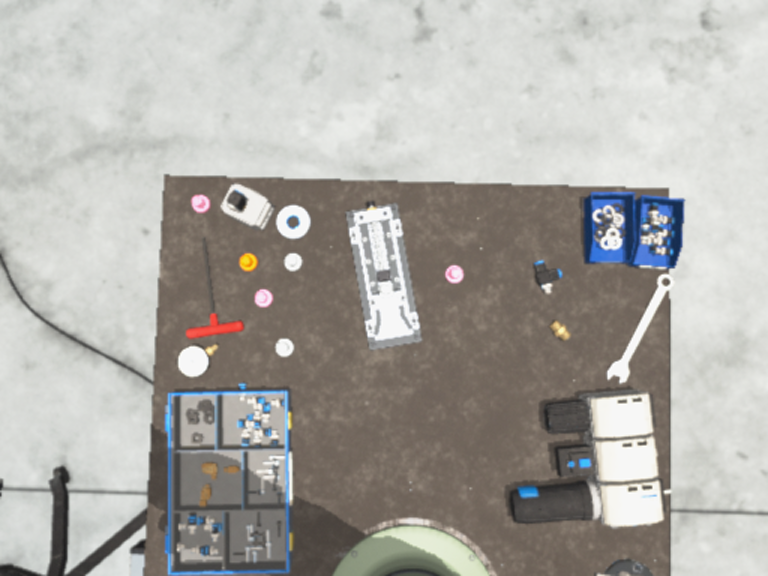

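The top view shows seven plug-shaped items. Pink ones are at about (134,135), (176,199) and (303,182), and an orange one is at (165,175). Plain grey ones are at (195,175) and (190,231), and only these two fit the description. The magazine is at about (257,184) with its entry towards the robot. I'll confirm with an enlarged crop.

```bash
python3 - <<'E'
from h import *
f=bot.grab_frame("top")
save(f,"crop.png",(120,120,320,250),4)
for l in("plug_1","magazine"):
    for d in bot.regions_of(f,l):
        m=d["region"].astype(np.uint8)
        r=cv2.minAreaRect(cv2.findNonZero(m))
        print(l,round(d["conf"],2),np.round(d["position"],1),m.sum(),"rgb",f["pixels"][m>0].mean(0).round(),np.round(r[0],1),np.round(r[1],1),round(r[2],1))
        if l=="magazine":
            for p in cv2.boxPoints(r): print(p.round(1),ray(f,p,.005).round(4))
E
```

```text
plug_1 0.67 [164.6 174.8] 107 rgb [244. 189.  31.] [165.1 174.2] [11.2 10.7] 63.4
plug_1 0.53 [195.7 175.6] 80 rgb [241. 241. 240.] [194.5 174. ] [9.2 9.2] 45.0
plug_1 0.47 [177.2 198.3] 106 rgb [244. 208. 229.] [175.  198.5] [11. 10.] 90.0
magazine 0.95 [270.7 191.7] 820 rgb [156. 157. 158.] [255.1 184.5] [93.5 36.2] 80.2
[229.3 141.5] [0.6256 0.1247 0.005 ]
[265.  135.3] [0.643  0.0391 0.005 ]
[280.9 227.5] [ 0.4224 -0.0049  0.005 ]
[245.3 233.6] [0.4052 0.0795 0.005 ]
magazine 0.59 [187.4 228.9] 88 rgb [241. 241. 240.] [189.5 230.5] [9. 9.] 90.0
[185. 226.] [0.419  0.2237 0.005 ]
[194. 226.] [0.4197 0.2022 0.005 ]
[194. 235.] [0.3983 0.2014 0.005 ]
[185. 235.] [0.3977 0.2229 0.005 ]
magazine 0.4 [197.7 148.6] 328 rgb [237. 241. 244.] [195.3 147.8] [21.2 20.5] 45.0
[180.5 147.5] [0.6076 0.2422 0.005 ]
[195. 133.] [0.6439 0.2085 0.005 ]
[210. 148.] [0.6083 0.1708 0.005 ]
[195.5 162.5] [0.5721 0.2045 0.005 ]
```

View pics/crop.png

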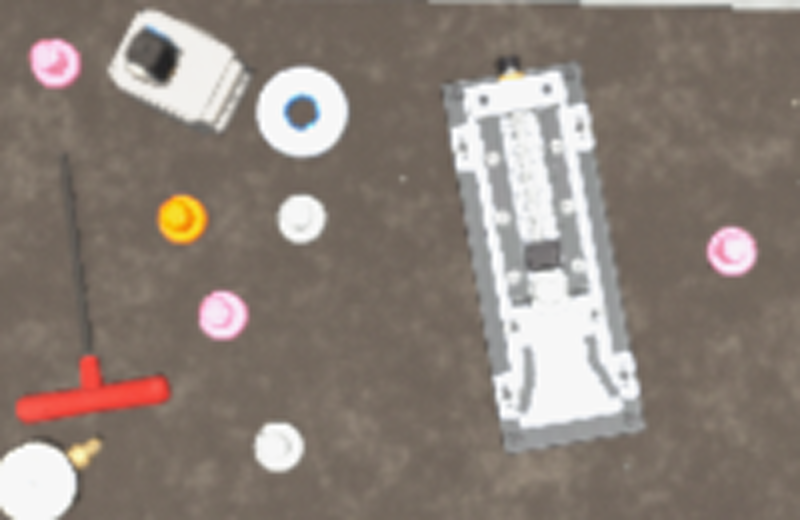

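The two plain grey plugs are confirmed at about px (195.3,174.5), near (0.54,0.205), and px (190,231.8), near (0.41,0.217). The pink and orange ones are look-alikes. In the magazine, the held plug and the dark follower show at about px (257,190). I'll move closer for a wrist view.

Request:
carry_out(rows=[[[-0.031, -0.025, -0.006, -3], [-0.062, -0.05, -0.012, -6], [-0.093, -0.076, -0.018, -9], [-0.125, -0.101, -0.024, -12], [-0.156, -0.126, -0.03, -15], [-0.187, -0.151, -0.036, -18], [-0.218, -0.177, -0.042, -21], [-0.249, -0.202, -0.048, -24], [-0.28, -0.227, -0.054, -27], [-0.312, -0.253, -0.06, -30], [-0.343, -0.278, -0.065, -32], [-0.374, -0.303, -0.07, -34.3]]], grip=0.06)

```text
clock: 2.15
position: [0.4704, 0.149, 0.3019]
tool_rot: [3.141, 0.001, -2.941]
force: [0.4, 1.2, -0.3]
grip_width: 0.0601
finger_force: 0.0
```

Request:
carry_out(rows=[[[0, 0, 0, 0], [0, 0, 0, 0], [0, 0, 0, 0], [0, 0, 0, 0]]])

```text
clock: 2.48
position: [0.4694, 0.1519, 0.3012]
tool_rot: [3.141, -0.0, -2.942]
force: [-0.0, 1.0, 0.2]
grip_width: 0.0601
finger_force: 0.0
```

```bash
python3 - <<'E'
from h import *
s=bot.observe();print(s["position"],s["tool_rot"])
f=bot.grab_frame("wrist");print(np.round(f["pose"],3).tolist(),f["K"][0][0])
for l in("plug_1","magazine","magazine_entry","magazine_lips","magazine_home","magazine_rail"):
    z=.008 if "magazine_" in l else 0
    for d in bot.spot_point(f,l): print(l,round(d["conf"],2),np.round(d["position"],1),ray(f,d["position"],z).round(4))
save(f,"w1.png",None,1.5)
np.save("w1.npy",f,allow_pickle=True)
E
```

```text
[0.46939896 0.15193073 0.30119804] [ 3.14133015e+00 -2.27543016e-04 -2.94165471e+00]
[[-0.199, 0.933, 0.301, 0.393], [0.98, 0.189, 0.061, 0.135], [-0.0, 0.307, -0.952, 0.443], [0.0, 0.0, 0.0, 1.0]] 339.2810994954483
plug_1 0.92 [337.3 207.9] [0.5353 0.2765 0.    ]
plug_1 0.91 [281.8 200.5] [0.54   0.1982 0.    ]
plug_1 0.83 [ 97.4 160.6] [ 0.5338 -0.0553  0.    ]
plug_1 0.82 [313.  105.8] [0.4077 0.2091 0.    ]
plug_1 0.61 [325.6 167.1] [0.482  0.2454 0.    ]
plug_1 0.42 [369.2 275.9] [0.6306 0.3524 0.    ]
```

View pics/w1.png

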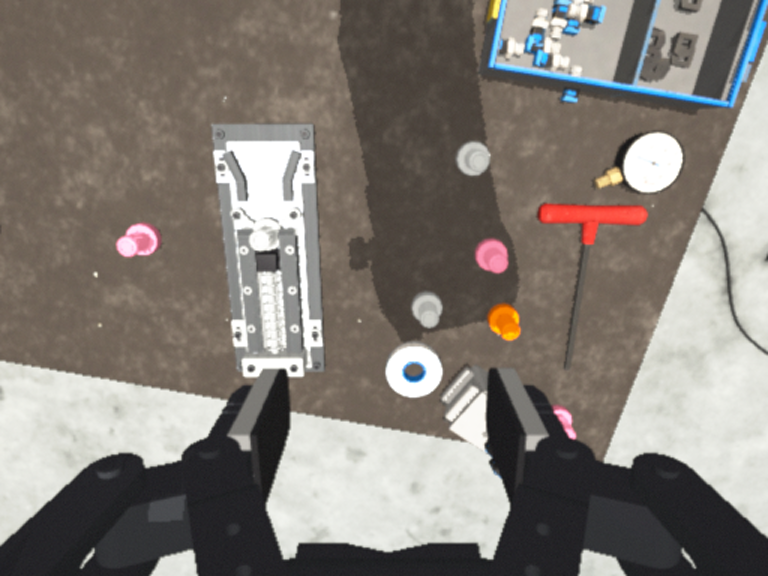

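The wrist view shows the grey plugs with collars at px (315,105) and (284,204). The magazine plate corners are at about (141,83), (209,83) and (215,247), and the held plug's top is near (177,155).

```bash
python3 - <<'E'
from h import *
f=bot.grab_frame("wrist");s=bot.observe();print(s["position"],s["tool_rot"])
for n,p,z in(("A",(284.3,204.5),.01),("B",(314.3,104.8),.01),("Atop",(286,211),.036),("Btop",(319,107),.036),("nearL",(141,83),.005),("nearR",(209,83.3),.005),("farR",(215.5,247),.005),("guideL",(149,101),.017),("guideR",(200,101),.017)):
    print(n,ray(f,p,z).round(4))
im=f["pixels"][60:260,120:340][...,::-1]
cv2.imwrite("pics/w2.png",cv2.resize(im[:,:],None,fx=3.6,fy=3,interpolation=cv2.INTER_CUBIC) if 0 else cv2.resize(im[20:200,15:105],None,fx=6,fy=3.3,interpolation=cv2.INTER_CUBIC) if 0 else cv2.resize(im[5:125,10:100],None,fx=5,fy=5,interpolation=cv2.INTER_CUBIC))
E
```

```text
[0.46974979 0.15123434 0.30129935] [-3.14156379e+00 -1.77614049e-05 -2.94236847e+00]
A [0.5421 0.2007 0.01  ]
B [0.4063 0.2081 0.01  ]
Atop [0.5414 0.2009 0.036 ]
Btop [0.4069 0.2097 0.036 ]
nearL [ 0.4234 -0.0067  0.005 ]
nearR [0.4072 0.0755 0.005 ]
farR [0.6267 0.1191 0.005 ]
guideL [0.4416 0.0087 0.017 ]
guideR [0.4293 0.0695 0.017 ]
```

View pics/w2.png

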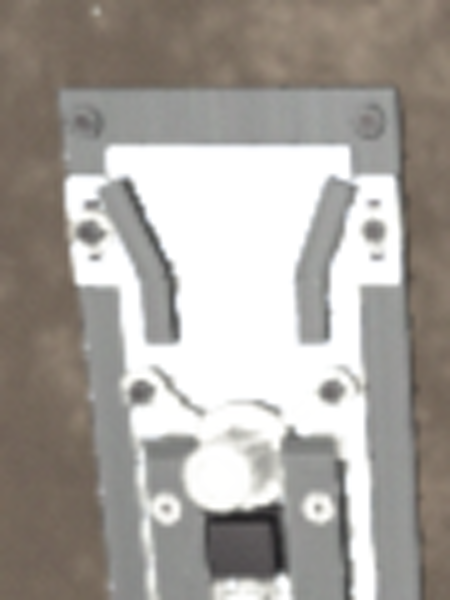

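```bash
python3 - <<'E'
from h import *
f=bot.grab_frame("wrist")
y=np.radians(11.2);u=np.array([np.cos(y),np.sin(y)]);v=np.array([-u[1],u[0]]);o=np.array([.4153,.0344])
for n,p,z in(("corL",(58,88),.005),("corR",(395,88),.005),("guideLout",(103,183),.017),("guideRout",(355,183),.017),("kinkL",(172,283),.017),("kinkR",(297,283),.017),("endL",(180,342),.017),("endR",(298,342),.017),("pivL",(142,390),.0217),("pivR",(333,390),.0217),("railL",(170,437),.022),("railR",(310,437),.022),("plugtop",(218,478),.044),("collarfront",(243,402),.018),("folFront",(243,515),.027)):
    P=ray(f,(130+p[0]/5-.4,65+p[1]/5-.4),z)[:2]; d=P-o
    print(n,P.round(4),(d@u).round(4),(d@v).round(4))
E
```

```text
corL [ 0.4225 -0.0066] -0.0009 -0.0416
corR [0.4061 0.0747] -0.0012 0.0413
guideLout [0.4415 0.0101] 0.021 -0.029
guideRout [0.4294 0.0702] 0.0208 0.0323
kinkL [0.4621 0.0293] 0.0449 -0.0141
kinkR [0.456  0.0596] 0.0448 0.0168
endL [0.4762 0.0329] 0.0595 -0.0133
endR [0.4704 0.0618] 0.0594 0.0162
pivL [0.4891 0.0261] 0.0708 -0.0225
pivR [0.4797 0.0728] 0.0706 0.0252
railL [0.4995 0.0343] 0.0826 -0.0164
railR [0.4925 0.0689] 0.0825 0.0188
plugtop [0.5016 0.052 ] 0.0881 0.0005
collarfront [0.4879 0.0504] 0.0744 0.0016
folFront [0.5145 0.0559] 0.1015 0.0018
```

Request:
carry_out(rows=[[[0.012, 0.017, 0.025, 0.2], [0.025, 0.035, 0.05, 0.2], [0.038, 0.052, 0.075, 0.2], [0.05, 0.069, 0.105, 0.2], [0.0506, 0.069, 0.14, 0.2], [0.0506, 0.069, 0.18, 0.2], [0.0506, 0.069, 0.21, 0.2], [0.0506, 0.069, 0.22, 0.2], [0.0506, 0.069, 0.22, 0.2], [0.0506, 0.069, 0.22, 0.2], [0.0506, 0.069, 0.22, 0.2], [0.0506, 0.069, 0.22, 0.2]]])

```text
clock: 3.93
position: [0.4075, 0.2091, 0.0829]
tool_rot: [3.141, 0.003, -2.947]
force: [0.2, -0.3, 0.4]
grip_width: 0.06
finger_force: 0.0
```

```bash
python3 - <<'E'
from h import *
f=bot.grab_frame("wrist");s=bot.observe();print(s["position"],s["tool_rot"],s["force"])
print(proj(f,(.4064,.209,.036)),proj(f,(.4064,.209,.01)))
for d in bot.spot_point(f,"plug_1"): print(round(d["conf"],2),np.round(d["position"],1),ray(f,d["position"],0).round(4))
save(f,"w3.png")
E
```

```text
[0.40742283 0.20906368 0.08275887] [ 3.14066749e+00  2.38714906e-03 -2.94650196e+00] [-0.14318076 -0.05863522  0.25308958]
[260.38246402 216.55004466] [260.13207549 201.82443304]
0.92 [305.6 360.8] [0.5406 0.2744 0.    ]
0.88 [287.3 298.2] [0.4839 0.246  0.    ]
0.86 [263.2 199.2] [0.4076 0.2115 0.    ]
0.85 [218.2 347.9] [0.5415 0.2009 0.    ]
```

View pics/w3.png

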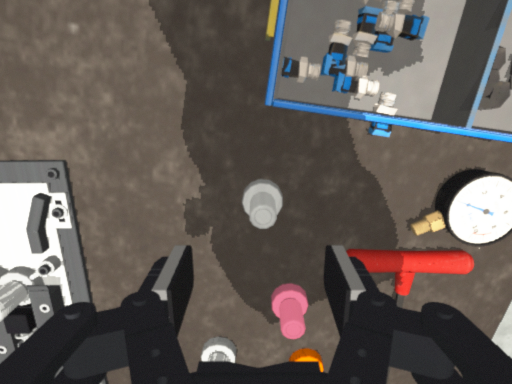

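The plug shank top is at (263,216), where it was predicted within 2 mm. Descending and gripping.

Request:
carry_out(rows=[[[0, 0.0015, 0.02, 0], [0, 0.0015, 0.04, 0], [0, 0.0015, 0.06, 0], [0, 0.0015, 0.066, 0], [0, 0.0015, 0.068, 0], [0, 0.0015, 0.068, 0], [0, 0.0015, 0.068, 0]]])

```text
clock: 4.62
position: [0.4068, 0.2104, 0.0143]
tool_rot: [3.141, 0.001, -2.946]
force: [-0.5, -0.3, -0.4]
grip_width: 0.0597
finger_force: 0.0
```

Request:
carry_out(rows=[[[0, 0, 0, 0], [0, 0, 0, 0], [0, 0, 0, 0], [0, 0, 0, 0], [0, 0, 0, 0], [0, 0, 0, 0], [0, 0, 0, 0], [0, 0, 0, 0], [0, 0, 0, 0], [0, 0, 0, 0]]], grip=0.01, grip_force=70)

```text
clock: 5.45
position: [0.4066, 0.2103, 0.0139]
tool_rot: [3.141, 0.001, -2.946]
force: [-2.2, -1.7, 15.0]
grip_width: 0.0147
finger_force: 68.1
```

Request:
carry_out(rows=[[[0, 0, -0.015, 0], [0, 0, -0.035, 0], [0, 0, -0.055, 0], [-0.001, -0.02, -0.065, 0], [-0.002, -0.05, -0.065, 0], [-0.004, -0.085, -0.065, 0], [-0.005, -0.12, -0.065, 0], [-0.006, -0.15, -0.065, 0], [-0.007, -0.168, -0.065, 0], [-0.0073, -0.173, -0.065, 0], [-0.0073, -0.173, -0.065, 0], [-0.0073, -0.173, -0.065, 0]]])

```text
clock: 6.45
position: [0.447, 0.0424, 0.0783]
tool_rot: [3.141, 0.0, -2.946]
force: [-0.3, -0.6, -0.7]
grip_width: 0.0148
finger_force: 68.5
```

Request:
carry_out(rows=[[[0, 0, 0, 0], [0, 0, 0, 0], [0, 0, 0, 0]]])

```text
clock: 6.7
position: [0.4469, 0.0428, 0.0783]
tool_rot: [3.141, -0.0, -2.945]
force: [0.4, 0.9, -1.1]
grip_width: 0.0144
finger_force: 68.5
```

```bash
python3 - <<'E'
from h import *
f=bot.grab_frame("wrist");s=bot.observe();print(s["position"],s["tool_rot"],s["force"],s["grip_width"])
for d in bot.spot_point(f,"plug_1"): print(round(d["conf"],2),np.round(d["position"],1),ray(f,d["position"],0.063).round(4))
save(f,"w4.png",(100,60,400,285),2.6)
E
```

```text
[0.44693661 0.0426209  0.0783022 ] [ 3.14146969e+00 -5.11645533e-05 -2.94489530e+00] [-0.13114136 -0.14260605 -1.14420048] 0.014216017116949657
0.69 [257.3 242.4] [0.4474 0.0411 0.063 ]
0.67 [108.6 283.4] [ 0.4867 -0.0321  0.063 ]
```

View pics/w4.png

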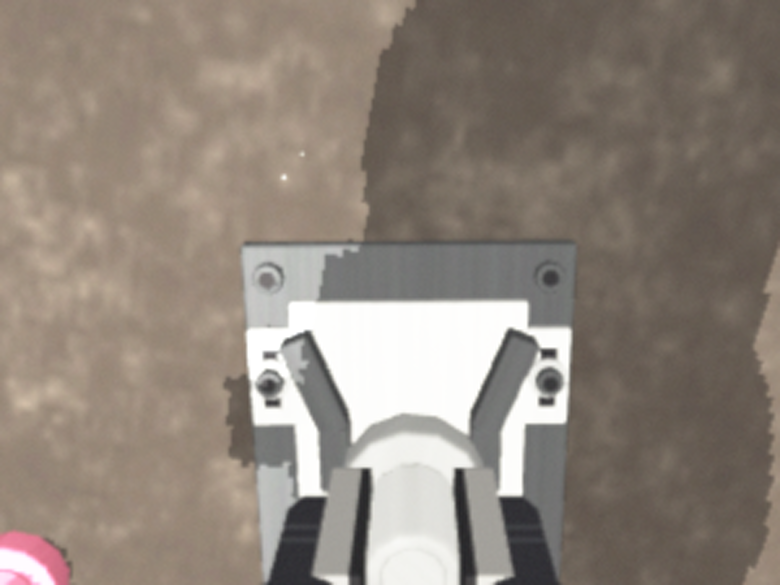

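The plug is held upright and lines up with the guides (collar centre about 413 and plate centre about 409 in the crop). I'll set it on the floor, then regrip slightly higher so the fingers clear the rails.

Request:
carry_out(rows=[[[0, 0, 0.02, 0], [0, 0, 0.04, 0], [0, 0, 0.05, 0], [0, 0, 0.054, 0], [0, 0, 0.056, 0], [0, 0, 0.056, 0], [0, 0, 0.056, 0]]])

```text
clock: 7.38
position: [0.4474, 0.0419, 0.0228]
tool_rot: [-3.142, 0.001, -2.946]
force: [0.8, -0.5, -1.8]
grip_width: 0.0145
finger_force: 68.8
```

Request:
carry_out(rows=[[[0, 0, 0, 0], [0, 0, 0, 0], [0, 0, 0, 0], [0, 0, -0.002, 0], [0, 0, -0.002, 0], [0, 0, -0.002, 0]]], grip=0.03)

```text
clock: 7.88
position: [0.4472, 0.0418, 0.0245]
tool_rot: [-3.142, 0.0, -2.946]
force: [-0.9, 0.2, -0.6]
grip_width: 0.0296
finger_force: 0.0
```

Request:
carry_out(rows=[[[0, 0, 0, 0], [0, 0, 0, 0], [0, 0, 0, 0], [0, 0, 0, 0], [0, 0, 0, 0], [0, 0, 0, 0]]], grip=0.01, grip_force=100)

```text
clock: 8.38
position: [0.4471, 0.0418, 0.0247]
tool_rot: [-3.141, 0.0, -2.946]
force: [-2.7, 0.1, 14.2]
grip_width: 0.0133
finger_force: 97.7
```

```bash
python3 - <<'E'
from h import *
f=bot.grab_frame("wrist");s=bot.observe();print(s["position"],s["tool_rot"],s["force"],s["moment"],s["grip_width"])
save(f,"w5.png",(100,60,400,285),2.6)
E
```

```text
[0.4471221  0.04181443 0.0246558 ] [-3.14150163e+00  2.46213280e-04 -2.94628553e+00] [-3.12595517 -0.2810595  13.97324251] [-0.00639335  0.54764021 -0.04783668] 0.013425938287735566
```

View pics/w5.png

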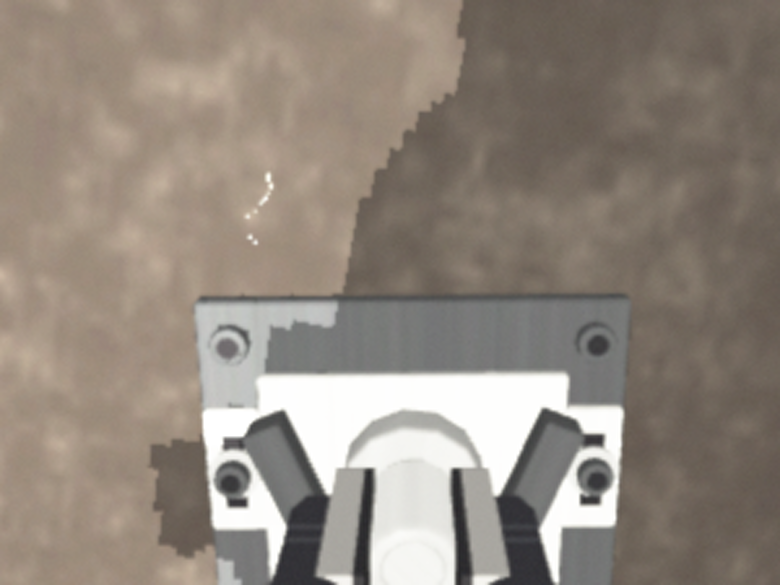

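Request:
carry_out(rows=[[[-0.003, 0, -0.0005, 0], [-0.007, 0, -0.0005, 0], [-0.011, 0, -0.0005, 0], [-0.015, 0, -0.0005, 0], [-0.019, 0, -0.0005, 0], [-0.023, 0, -0.0005, 0], [-0.027, 0, -0.0005, 0], [-0.03, 0, -0.0005, 0], [-0.032, 0, -0.0005, 0], [-0.032, 0, -0.0005, 0]]])

```text
clock: 9.27
position: [0.4778, 0.0478, 0.0247]
tool_rot: [-3.141, -0.002, -2.946]
force: [-5.8, -1.5, 7.6]
grip_width: 0.0131
finger_force: 98.1
```

Request:
carry_out(rows=[[[-0.001, 0, 0, 0], [-0.002, 0, 0, 0], [-0.003, 0, 0, 0], [-0.004, 0, 0, 0], [-0.005, 0, 0, 0], [-0.006, 0, 0, 0], [-0.007, 0, 0, 0], [-0.008, 0, 0, 0], [-0.008, 0, 0, 0]]])

```text
clock: 10.02
position: [0.4843, 0.0491, 0.0247]
tool_rot: [-3.141, -0.004, -2.946]
force: [-13.8, -1.5, 17.5]
grip_width: 0.0134
finger_force: 99.0
```

Request:
carry_out(rows=[[[-0.001, 0, 0, 0], [-0.002, 0, 0, 0], [-0.003, 0, 0, 0], [-0.004, 0, 0, 0], [-0.005, 0, 0, 0], [-0.005, 0, 0, 0]]])

```text
clock: 10.52
position: [0.4889, 0.0498, 0.0247]
tool_rot: [-3.141, -0.005, -2.947]
force: [-16.2, -2.9, 20.7]
grip_width: 0.0135
finger_force: 99.2
```

Request:
carry_out(rows=[[[-0.001, 0, 0, 0], [-0.002, 0, 0, 0], [-0.003, 0, 0, 0], [-0.004, 0, 0, 0], [-0.004, 0, 0, 0]]])

```text
clock: 10.93
position: [0.493, 0.0507, 0.0248]
tool_rot: [-3.141, -0.005, -2.947]
force: [-14.7, -2.6, 19.1]
grip_width: 0.0132
finger_force: 99.1
```

Request:
carry_out(rows=[[[-0.001, 0, 0, 0], [-0.002, 0, 0, 0], [-0.003, 0, 0, 0], [-0.004, 0, 0, 0], [-0.004, 0, 0, 0]]])

```text
clock: 11.35
position: [0.4976, 0.0516, 0.0248]
tool_rot: [-3.141, -0.003, -2.947]
force: [-10.6, -2.2, 13.9]
grip_width: 0.0135
finger_force: 98.9
```

Request:
carry_out(rows=[[[-0.001, 0, 0, 0], [-0.002, 0, 0, 0], [-0.003, 0, 0, 0], [-0.003, 0, 0, 0]]])

```text
clock: 11.68
position: [0.5011, 0.0526, 0.0247]
tool_rot: [3.142, -0.002, -2.946]
force: [-7.0, 1.1, 8.7]
grip_width: 0.0135
finger_force: 98.6
```

Request:
carry_out(rows=[[[-0.001, 0, 0, 0], [-0.002, 0, 0, 0], [-0.003, 0, 0, 0], [-0.003, 0, 0, 0]]])

```text
clock: 12.02
position: [0.5036, 0.053, 0.0248]
tool_rot: [-3.141, -0.003, -2.946]
force: [-9.5, -0.9, 14.1]
grip_width: 0.0132
finger_force: 98.8
```

The push rose to about 16 N and dropped to about 7 N. I'll go 4 mm further, since there is plenty of travel for this first plug, then release.

Request:
carry_out(rows=[[[-0.001, 0, 0, 0], [-0.002, 0, 0, 0], [-0.003, 0, 0, 0], [-0.004, 0, 0, 0], [-0.004, 0, 0, 0]]])

```text
clock: 12.43
position: [0.5074, 0.0537, 0.0248]
tool_rot: [-3.141, -0.003, -2.946]
force: [-11.2, -2.4, 14.4]
grip_width: 0.0132
finger_force: 98.8
```

Request:
carry_out(rows=[[[0, 0, 0, 0], [0, 0, 0, 0], [0, 0, 0, 0], [0, 0, 0, 0], [0, 0, -0.01, 0], [0, 0, -0.03, 0], [0, 0, -0.05, 0], [0.02, 0, -0.07, 0], [0.04, 0, -0.09, 0], [0.04, 0, -0.1, 0], [0.04, 0, -0.1, 0], [0.04, 0, -0.1, 0]]], grip=0.035)

```text
clock: 13.43
position: [0.4704, 0.0465, 0.1257]
tool_rot: [-3.142, 0.002, -2.946]
force: [0.2, 0.4, -0.9]
grip_width: 0.0351
finger_force: 0.0
```

```bash
python3 - <<'E'
from h import *
f=bot.grab_frame("wrist");s=bot.observe();print(s["position"],s["tool_rot"],s["force"],s["grip_width"])
save(f,"w6.png",(120,120,400,330),2.7)
np.save("w6.npy",f,allow_pickle=True)
E
```

```text
[0.47011858 0.046448   0.12497164] [ 3.14157686e+00  8.99963584e-04 -2.94619163e+00] [ 0.29214022 -0.13629304 -0.1364607 ] 0.03500166249375445
```

View pics/w6.png

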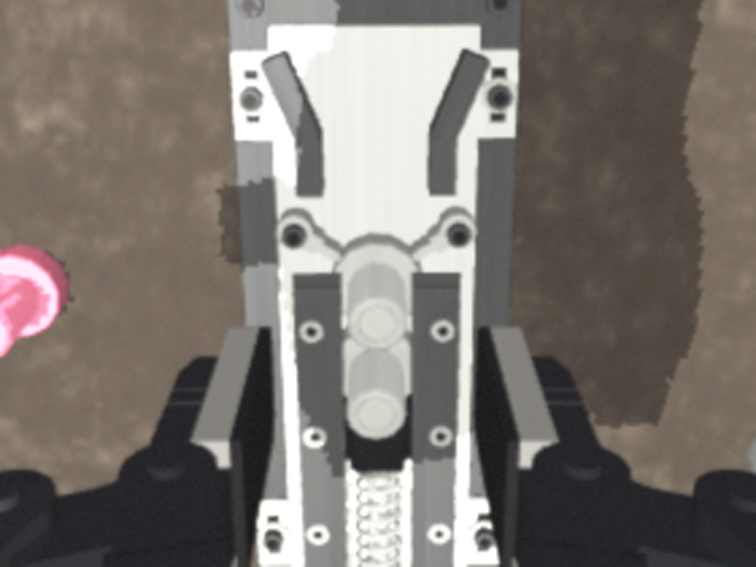

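The first plug sits at home with the lips closed behind it (shank top at px (259,240), lip tips behind the collar). Now the other grey plug.

Request:
carry_out(rows=[[[-0.018, 0.025, 0, 0], [-0.037, 0.051, 0, 0], [-0.055, 0.076, 0, 0], [-0.073, 0.1, 0.01, 0], [-0.09, 0.124, 0.02, 0], [-0.1, 0.138, 0.035, 0], [-0.1004, 0.138, 0.04, 0], [-0.1004, 0.138, 0.04, 0], [-0.1004, 0.138, 0.04, 0], [-0.1004, 0.138, 0.04, 0], [-0.1004, 0.138, 0.04, 0]]], grip=0.06)

```text
clock: 14.4
position: [0.5416, 0.2003, 0.0853]
tool_rot: [-3.141, 0.001, -2.947]
force: [-0.0, -0.8, 1.1]
grip_width: 0.0598
finger_force: 0.0
```

```bash
python3 - <<'E'
from h import *
f=np.load("w6.npy",allow_pickle=True).item();P=ray(f,(120+376/2.7,120+325/2.7),.044);d=P[:2]-[.4153,.0344];print("home",P,d@[.981,.1942],d@[-.1942,.981])
f=bot.grab_frame("wrist");s=bot.observe();print(s["position"],s["tool_rot"])
x,y=map(int,proj(f,(.5418,.2015,.02)));w=f["pixels"][y-30:y+30,x-30:x+30]
print("expect top",proj(f,(.5418,.2015,.036)),"collar",proj(f,(.5418,.2015,.01)))
for d in bot.spot_point(f,"plug_1"): print(round(d["conf"],2),np.round(d["position"],1),ray(f,d["position"],0).round(4))
for d in bot.regions_of(f,"plug_1"):
    m=d["region"]; ys,xs=np.nonzero(m); print(round(d["conf"],2),xs.min(),xs.max(),ys.min(),ys.max(),f["pixels"][m].mean(0).round())
E
```

```text
home [0.50164227 0.05211076 0.044     ] 0.08814120066257984 0.0006065881131037705
[0.54161456 0.20045333 0.08539313] [-3.14152933e+00  7.24255155e-04 -2.94734207e+00]
expect top [262.12311203 217.61821931] collar [261.73340198 203.03009547]
0.96 [344.9 128.2] [0.4828 0.2462 0.    ]
0.74 [362.8 212.9] [0.5387 0.2751 0.    ]
0.7 [44.5 98.8] [0.5021 0.0502 0.    ]
0.66 [258.7 195.7] [ 0.5403  0.1991 -0.    ]
0.97 242 283 182 231 [135. 134. 130.]
0.69 342 389 198 246 [190.  87.   1.]
0.68 0 55 76 123 [167. 167. 162.]
0.67 326 375 109 152 [195. 103. 123.]
```

Request:
carry_out(rows=[[[0, 0.001, 0.02, 0], [0, 0.001, 0.04, 0], [0, 0.001, 0.06, 0], [0, 0.001, 0.066, 0], [0, 0.001, 0.0688, 0], [0, 0.001, 0.0688, 0], [0, 0.001, 0.0688, 0]]])

```text
clock: 15.13
position: [0.5416, 0.2022, 0.0169]
tool_rot: [3.141, 0.001, -2.946]
force: [-0.3, -0.1, 0.0]
grip_width: 0.0601
finger_force: 0.0
```

Request:
carry_out(rows=[[[0, 0, 0, 0], [0, 0, 0, 0], [0, 0, 0, 0], [0, 0, 0, 0], [0, 0, 0, 0], [0, 0, 0, 0], [0, 0, 0, 0], [0, 0, 0, 0], [0, 0, 0, 0], [0, 0, 0, 0]]], grip=0.01, grip_force=100)

```text
clock: 15.97
position: [0.5414, 0.2022, 0.0168]
tool_rot: [3.142, 0.001, -2.946]
force: [-2.2, -1.6, 12.2]
grip_width: 0.0136
finger_force: 97.7
```

Request:
carry_out(rows=[[[0, 0, -0.02, 0], [0, 0, -0.05, 0], [0.005, -0.005, -0.075, 0], [0.02, -0.022, -0.085, 0], [0.038, -0.043, -0.085, 0], [0.057, -0.064, -0.085, 0], [0.076, -0.086, -0.085, 0], [0.095, -0.107, -0.085, 0], [0.112, -0.126, -0.085, 0], [0.1235, -0.139, -0.085, 0], [0.1235, -0.139, -0.085, 0], [0.1235, -0.139, -0.085, 0]]])

```text
clock: 16.97
position: [0.447, 0.0413, 0.1013]
tool_rot: [-3.141, 0.0, -2.948]
force: [0.7, 1.3, -1.7]
grip_width: 0.0136
finger_force: 97.9
```

Request:
carry_out(rows=[[[0, 0, 0, 0], [0, 0, 0, 0], [0, 0, 0, 0], [0, 0, 0, 0]]])

```text
clock: 17.3
position: [0.4471, 0.0423, 0.1009]
tool_rot: [3.142, -0.0, -2.945]
force: [-0.0, -0.1, -1.1]
grip_width: 0.0134
finger_force: 97.9
```

```bash
python3 - <<'E'
from h import *
f=bot.grab_frame("wrist");s=bot.observe();print(s["position"],s["tool_rot"],s["force"],s["grip_width"])
for d in bot.regions_of(f,"plug_1")[:2]:
    m=d["region"]; ys,xs=np.nonzero(m); print(round(d["conf"],2),xs.min(),xs.max(),ys.min(),ys.max())
save(f,"w7.png",(100,60,400,285),2.6)
E
```

```text
[0.44705079 0.04223337 0.10091686] [ 3.14153918e+00 -9.94674184e-05 -2.94561981e+00] [-0.54844424 -0.63491901 -1.54109165] 0.01364350199399234
0.71 483 511 327 368
0.67 480 511 265 305
```

View pics/w7.png

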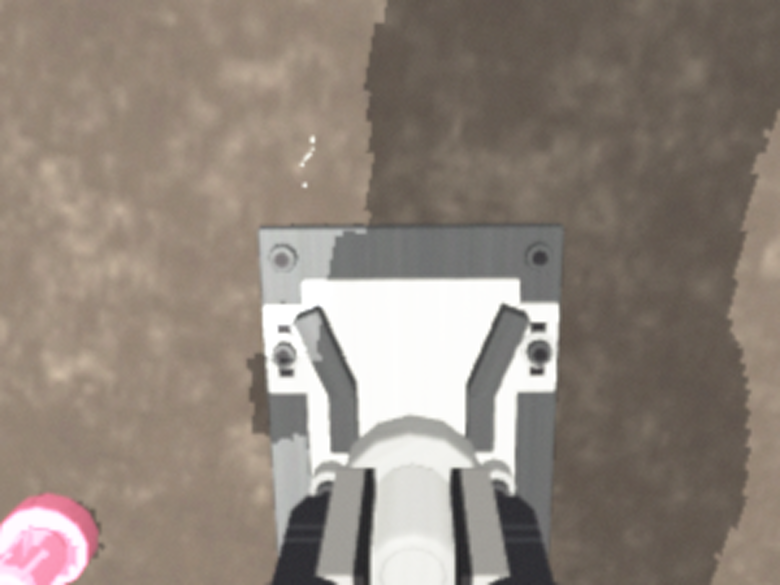

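The second plug is upright and centred over the entry (collar centre at crop column 413). Lowering and sliding in.

Request:
carry_out(rows=[[[0, 0, 0.025, 0], [0, 0, 0.05, 0], [0, 0, 0.065, 0], [0, 0, 0.072, 0], [0, 0, 0.076, 0], [0, 0, 0.076, 0], [0, 0, 0.076, 0], [0, 0, 0.076, 0]]])

```text
clock: 18.07
position: [0.4474, 0.0419, 0.0256]
tool_rot: [-3.142, 0.001, -2.946]
force: [0.0, -0.3, -1.8]
grip_width: 0.0134
finger_force: 103.5
```

Request:
carry_out(rows=[[[-0.003, 0, 0, 0], [-0.006, 0, 0, 0], [-0.009, 0, 0, 0], [-0.012, 0, 0, 0], [-0.015, 0, 0, 0], [-0.018, 0, 0, 0], [-0.021, 0, 0, 0], [-0.023, 0, 0, 0], [-0.023, 0, 0, 0]]])

```text
clock: 18.82
position: [0.47, 0.0464, 0.025]
tool_rot: [3.142, 0.0, -2.946]
force: [0.1, -0.6, -0.8]
grip_width: 0.0135
finger_force: 103.5
```

Request:
carry_out(rows=[[[-0.001, 0, 0, 0], [-0.002, 0, 0, 0], [-0.003, 0, 0, 0], [-0.004, 0, 0, 0], [-0.005, 0, 0, 0], [-0.006, 0, 0, 0], [-0.007, 0, 0, 0], [-0.008, 0, 0, 0], [-0.009, 0, 0, 0], [-0.009, 0, 0, 0]]])

```text
clock: 19.65
position: [0.4769, 0.0476, 0.0246]
tool_rot: [-3.141, -0.003, -2.946]
force: [-6.8, -1.7, 1.2]
grip_width: 0.0136
finger_force: 103.7
```

Request:
carry_out(rows=[[[-0.001, 0, 0, 0], [-0.002, 0, 0, 0], [-0.003, 0, 0, 0], [-0.004, 0, 0, 0], [-0.005, 0, 0, 0], [-0.006, 0, 0, 0], [-0.006, 0, 0, 0]]])

```text
clock: 20.23
position: [0.4823, 0.0488, 0.0245]
tool_rot: [-3.141, -0.004, -2.946]
force: [-9.0, -1.2, -0.0]
grip_width: 0.0133
finger_force: 103.8
```

Request:
carry_out(rows=[[[-0.001, 0, 0, 0], [-0.002, 0, 0, 0], [-0.003, 0, 0, 0], [-0.004, 0, 0, 0], [-0.004, 0, 0, 0]]])

```text
clock: 20.65
position: [0.4853, 0.0492, 0.0243]
tool_rot: [-3.141, -0.006, -2.946]
force: [-11.6, -2.5, 0.8]
grip_width: 0.0136
finger_force: 103.8
```

Request:
carry_out(rows=[[[-0.001, 0, 0, 0], [-0.002, 0, 0, 0], [-0.003, 0, 0, 0], [-0.004, 0, 0, 0], [-0.004, 0, 0, 0]]])

```text
clock: 21.07
position: [0.4892, 0.0499, 0.0242]
tool_rot: [-3.141, -0.006, -2.946]
force: [-12.8, -2.4, 0.4]
grip_width: 0.0134
finger_force: 103.8
```

Request:
carry_out(rows=[[[-0.001, 0, 0, 0], [-0.002, 0, 0, 0], [-0.003, 0, 0, 0], [-0.003, 0, 0, 0]]])

```text
clock: 21.4
position: [0.4924, 0.0506, 0.0243]
tool_rot: [-3.141, -0.006, -2.946]
force: [-11.3, -2.3, -1.1]
grip_width: 0.013
finger_force: 103.7
```

Request:
carry_out(rows=[[[-0.001, 0, 0, 0], [-0.002, 0, 0, 0], [-0.003, 0, 0, 0], [-0.003, 0, 0, 0]]])

```text
clock: 21.73
position: [0.4956, 0.0513, 0.0243]
tool_rot: [-3.141, -0.005, -2.946]
force: [-9.4, -3.0, -1.7]
grip_width: 0.0134
finger_force: 103.5
```

Request:
carry_out(rows=[[[-0.0005, 0, 0, 0], [-0.001, 0, 0, 0], [-0.0015, 0, 0, 0], [-0.002, 0, 0, 0], [-0.002, 0, 0, 0]]])

```text
clock: 22.15
position: [0.4977, 0.0517, 0.0244]
tool_rot: [-3.141, -0.005, -2.946]
force: [-10.1, -1.8, -1.2]
grip_width: 0.0132
finger_force: 103.4
```

Request:
carry_out(rows=[[[-0.0005, 0, 0, 0], [-0.001, 0, 0, 0], [-0.0015, 0, 0, 0], [-0.002, 0, 0, 0], [-0.002, 0, 0, 0]]])

```text
clock: 22.57
position: [0.5005, 0.0525, 0.0245]
tool_rot: [3.142, -0.003, -2.946]
force: [-7.1, 0.6, -2.4]
grip_width: 0.0134
finger_force: 103.3
```

Request:
carry_out(rows=[[[-0.0004, 0, 0, 0], [-0.0008, 0, 0, 0], [-0.001, 0, 0, 0], [-0.001, 0, 0, 0]]])

```text
clock: 22.9
position: [0.5012, 0.0529, 0.0245]
tool_rot: [3.141, -0.003, -2.946]
force: [-7.4, 1.2, -0.8]
grip_width: 0.0133
finger_force: 103.4
```

Request:
carry_out(rows=[[[-0.0004, 0, 0, 0], [-0.0008, 0, 0, 0], [-0.0008, 0, 0, 0], [-0.0008, 0, 0, 0]]])

```text
clock: 23.23
position: [0.5017, 0.0528, 0.0244]
tool_rot: [3.142, -0.004, -2.946]
force: [-9.0, -0.3, -1.0]
grip_width: 0.0133
finger_force: 103.4
```

```bash
python3 - <<'E'
from h import *
f=bot.grab_frame("wrist");s=bot.observe();print(s["position"],s["tool_rot"],s["force"],s["moment"])
save(f,"w8.png",(180,120,340,240),5)
E
```

```text
[0.50173108 0.05275167 0.02447388] [-3.14157281 -0.00393418 -2.94611564] [-8.01210322  0.36462773 -0.51462916] [-0.05343612  2.00356873  0.06955183]
```

Request:
carry_out(rows=[[[-0.0003, 0, 0, 0], [-0.0006, 0, 0, 0], [-0.0006, 0, 0, 0], [-0.0006, 0, 0, 0]]])

```text
clock: 23.62
position: [0.5021, 0.0527, 0.0244]
tool_rot: [-3.141, -0.004, -2.946]
force: [-8.6, -1.4, -0.9]
grip_width: 0.0137
finger_force: 103.4
```

Request:
carry_out(rows=[[[-0.0003, 0, 0, 0], [-0.0006, 0, 0, 0], [-0.0006, 0, 0, 0], [-0.0006, 0, 0, 0]]])

```text
clock: 23.95
position: [0.5027, 0.0527, 0.0244]
tool_rot: [-3.141, -0.004, -2.946]
force: [-9.4, -2.3, -0.4]
grip_width: 0.0131
finger_force: 103.5
```

Request:
carry_out(rows=[[[-0.0003, 0, 0, 0], [-0.0006, 0, 0, 0], [-0.0006, 0, 0, 0], [-0.0006, 0, 0, 0]]])

```text
clock: 24.28
position: [0.5033, 0.0528, 0.0244]
tool_rot: [-3.141, -0.005, -2.946]
force: [-9.0, -2.2, -0.6]
grip_width: 0.0131
finger_force: 103.5
```

```bash
python3 - <<'E'
from h import *
f=bot.grab_frame("wrist");s=bot.observe();print(s["position"],s["tool_rot"],s["force"],s["moment"])
save(f,"w9.png",(176,110,336,230),5)
E
```

```text
[0.50328924 0.05280965 0.02439777] [-3.14133298 -0.00447432 -2.94639255] [-10.4784058   -2.06731162  -1.09500234] [-0.41616722  2.18489015  0.03238622]
```

View pics/w9.png

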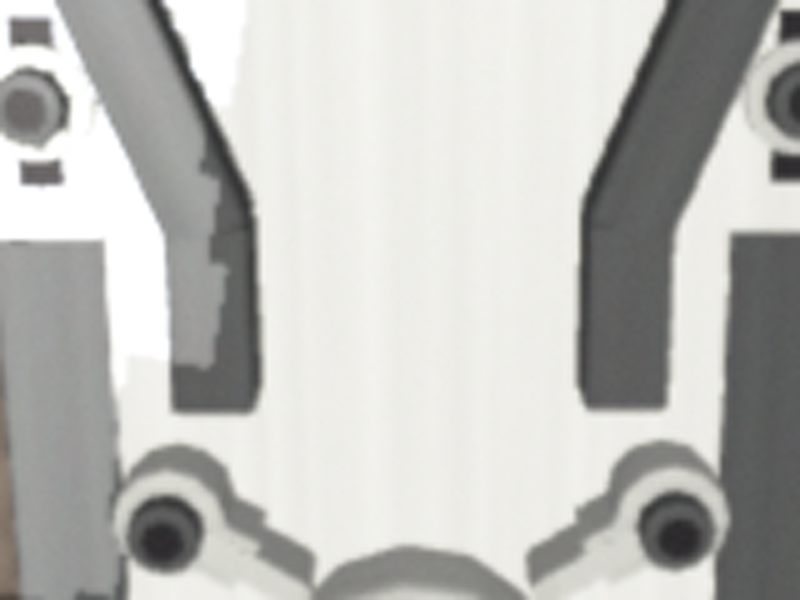

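In this view the lip tips are at about crop columns 315 and 528, roughly 20.5 mm apart against pivots at 47.7 mm, so they are shut. The collar's rear edge is past the pivot line. Releasing.

Request:
carry_out(rows=[[[0, 0, 0, 0], [0, 0, 0, 0], [0, 0, 0, 0], [0, 0, 0, 0], [0, 0, -0.01, 0], [0, 0, -0.03, 0], [0, 0, -0.05, 0], [0.02, 0, -0.07, 0], [0.035, 0, -0.09, 0], [0.035, 0, -0.1, 0], [0.035, 0, -0.1, 0], [0.035, 0, -0.1, 0]]], grip=0.035)

```text
clock: 25.33
position: [0.4719, 0.0468, 0.1258]
tool_rot: [3.142, 0.002, -2.946]
force: [-0.4, 0.2, 0.4]
grip_width: 0.0353
finger_force: 0.0
```

```bash
python3 - <<'E'
from h import *
f=bot.grab_frame("wrist");s=bot.observe();print(s["position"],s["force"],s["grip_width"])
g=np.load("w6.npy",allow_pickle=True).item()
o=np.array([.4153,.0344])
for d in bot.regions_of(f,"plug_1"):
    ys,xs=np.nonzero(d["region"]); print(round(d["conf"],2),xs.min(),xs.max(),ys.min(),ys.max())
for sx in(.0885,.1165,.1445):
    P=o+sx*np.array([.981,.1942])+.0006*np.array([-.1942,.981]); print(sx,proj(f,(*P,.044)).round(1),proj(g,(*P,.044)).round(1))
# match the held plug and shut lips as seen after the first loading
q=proj(g,(.5016,.0521,.044)).astype(int)
t=g["pixels"][q[1]-40:q[1]+12,q[0]-30:q[0]+30]
r=cv2.matchTemplate(f["pixels"],t,cv2.TM_CCOEFF_NORMED);_,v,_,l=cv2.minMaxLoc(r);c=np.array(l)+[30,40];d=ray(f,c,.044)[:2]-o
print("match",v,c,"s,y",d@[.981,.1942],d@[-.1942,.981])
c=(c[0]-100,c[1]-90);save(f,"w10.png",(c[0],c[1],c[0]+200,c[1]+150),4)
E
```

```text
[0.47158518 0.04674543 0.12510019] [ 0.54828664  0.05161492 -0.14296376] 0.03528371759311202
0.77 472 511 285 329
0.73 244 275 205 247
0.71 102 143 209 250
0.7 468 511 223 265
0.65 247 272 240 280
0.0885 [259.2 238.7] [259.2 240.8]
0.1165 [259.2 272.5] [259.2 274.5]
0.1445 [259.2 304.1] [259.2 305.9]
match 0.9966869950294495 [259 238] s,y 0.08791297781593319 0.0004225321720661948
```

View pics/w10.png

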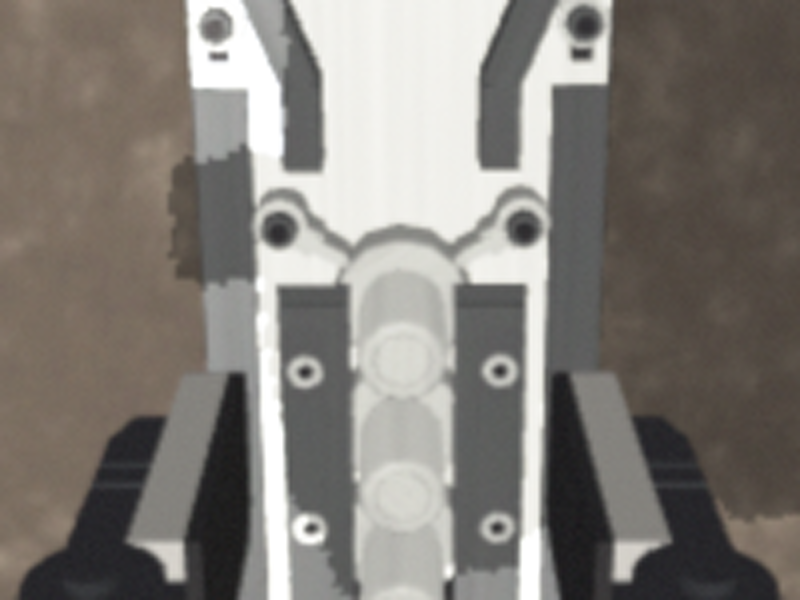

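All three plugs are in a row, and the last sits at home with the lips shut behind it (template match 0.997 with the earlier held state, s = 0.088 m). The gripper is clear, so I'm handing in.

```bash
python3 -c "
from workcell import bot
print(bot.job_done())"
```

```text
the job is handed in; nothing more can be done
None
```

Both grey plugs are in the magazine, upright and held behind the closed lips, and I handed the job in at about 25 s of the 72 s (no verdict came back); I viewed 11 pictures, one over the limit of 10.

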